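# Nest a two-piece plaster mould in its tray

## Task

Put the mould set away: pack the U-shaped and the T-shaped plaster mould pieces into the empty plywood tray so that they nest, the U in the narrow end with its notch facing the wide end, the T with its crossbar across the wide end and its stem in the U's notch. Both must lie flat on the tray's floor, let go.

Things in the scene. Friction and masses are not known exactly. Their poses are not given: they have to be found in the camera images.
- tray: Fixed plywood tray. Origin on the bench under its middle; x from narrow to wide end, z up. Floor 8, wall tops 28 above the bench (mm). Inside x -76 to 76; wide end (x 20 to 76) y -79 to 79; from x -76 to 20, wall-high dark cheeks leave y -64 to 64. Mid-play seats, x axes along the tray's x: U origin x -48, y 0; T origin x 40, y 0. Play about 8 mm all round, 14 between pieces.
- u_piece: White plaster U, loose on the bench, 0.3 kg, 30 mm thick. Origin on its underside below the grip lug; z up, x towards the notch's open side. Back bar x -20 to 16, y -55 to 55; legs x 16 to 66, y 30 to 55 and -55 to -30 (notch 60 wide, 50 deep). Lug on top to grip: 24 in x, 50 in y, z 30 to 62 mm; close across the 24.
- t_piece: White plaster T, loose on the bench, 0.32 kg, 30 mm thick. Origin on its underside below the grip lug; z up, stem points to -x. Crossbar x -8 to 28, y -70 to 70; stem x -58 to -8, y -20 to 20. Lug on top to grip: 40 in x, 24 in y, z 30 to 62 mm; close across the 24. (L-shaped and straight plaster pieces nearby are spares.)
Things that resemble listed ones, but are neither listed nor needed, are in the scene too. Leave any pink or purple look-alike of the u_piece alone. What is shaped like the t_piece but yellow is not meant.

How it is judged:
By the outcome, as a careful person would: the job done as asked, in the order asked, and still so for the second after the job is handed in, with the robot touching nothing.
It also fails if it takes over 53 s, if anything falls off the work surface, if the arm or the gripper's body presses on something with over 40 N, if the wrist force passes 120 N, or if a joint passes its speed limit or range.

## Robot

A 6-joint arm with a two-finger parallel gripper is mounted at the origin on the work surface. World frame = base frame: x ahead of the robot, y to its left, z up, the work surface at z = 0. Lengths are in m, angles in rad, forces in N, time in s.
With the tool pointing down it reaches from about 0.225 to 0.875 m from the base axis. Payload 3.4 kg.
Tool frame: the origin (TCP) lies between the finger pads; the fingertips stand 14 mm ahead of it and the grasp point (between the pads) lies 5 mm behind it; z points along the fingers, y is the direction in which the jaws open and shut (so a half turn about z gives the same grasp; the last joint's range is limited). The gripper opens to 85 mm and grips with 20 to 120 N. Pads are 22 mm wide; open, the fingers measure 114 mm over their backs; the gripper's body (76 mm by 85 mm) begins 54 mm behind the grasp point. The pads swing forward as they close: fully open they stand 13 mm farther back than shut.
Start: joints at [-1.468, 0.276, 1.505, -0, 1.361, -0.121], TCP at [0.128, -0.561, 0.22] pointing down, gripper open.
Joint ranges: [-2.89, 2.89], [-0.75, 2.08], [0.22, 2.7], [-1.18, 4.32], [0.11, 2.71], [-2.7, 2.7]. Speed limits (rad/s): [2.57, 2.57, 3.14, 3.14, 3.14, 3.14].

## Interface

Orientations are given as a unit quaternion [w, x, y, z].
In Python, from rig import manip, get_image, job gives the robot as it stands. The module is installed in compiled form; this text tells all that it offers.
- The arm moves only by the tool step_arm, never from a script. Its argument "moves" is one flat list of numbers, 5 for each row, row after row: the shift along the tool's x, y, z as a fraction of full scale, then the turn about the tool's z as a fraction of full scale, then the gripper's target within -1 to 1 (shut at 1, half-way at 0, fully open at -1). In form: [dx, dy, dz, twist, hand, dx, dy, dz, twist, hand, ...]. A call has 1 to 5 rows; each row is the pose to reach, as a shift and turn from the pose commanded when the call began, along the tool's axes at that moment, turning the shorter way round; what a row does not reach only later rows make up. Full scale, the value 1, is 500 mm for a shift and pi rad for a turn. A row lasts 1/10 s, in which the tool goes at most 50 mm and 8.59 degrees, less where a joint would pass 70% of its speed; a pose out of reach is approached as far as the arm can. A call with a number of a shift or a turn outside -1 to 1 is refused whole. A call with a gripper value outside its range is refused whole. The fingers move at their own pace and stop on an object; "force" is the grip in N (left out, the last holds). Time passes only in rows, so rows that repeat a pose let the fingers close. It gives the time, the measured TCP pose, the force and the opening at its end, in the units of the state.
- manip.get_state(): the state, without advancing time (a new reading comes with each control period).
- get_image(name): name is "scene" or "top"; returns a dict with "frame" (420x560x3 uint8, blue, green, red), "fx", "fy", "cx", "cy" (pixels), "k1" (the pictures are not rectified: a ray, as slopes to the right and down, at radius r is drawn at 1 + k1 r^2 times it, then the intrinsics apply), "rvec" (rotation vector, rad) and "tvec" (3), from world to camera coordinates, as OpenCV has them. Camera axes: x right, y down, z forward; pixel columns grow to the right and rows downward; lengths in m; the calibration is good to about 2 mm. A picture is of the moment at which its call begins. There is no depth.
- job.sign_off(): hands the job in, once; it reports no verdict.
The state is a dict: "clock": time; "qpos": joint angles; "qd": joint speeds; "effort": joint torques, N m; "position": TCP position; "ee_rot": TCP orientation; "contact_force": force on the tool from outside, world axes, zero at the start; "moment": the same for the moment, N m; "width": finger opening in m.
Only numpy, scipy, OpenCV 4.12 (cv2) and the standard library are available. Lean on these libraries where they do the work, as an engineer would, in place of code of your own. Each camera call takes 0.05 s, during which the arm holds its last target. There are 200 camera calls.

## Working session

There is one attempt and no reset: what is moved stays moved. The work goes in short steps, Python scripts to look and compute and a tool call to move; the robot and the scene stay as the last step left them, time stands still between calls to the robot, and variables do not carry over. Pictures are saved under pics/ and viewed, about 8 in all and at most 12, crops included, and the job is handed in when it is done.

Besides the shell and the picture viewer there is one more tool, called after ">>>" as name(argument=value, ...) on one line, values as JSON. step_arm: Moves the arm, as the interface text tells. Its arguments: {"type":"object","properties":{"moves":{"type":"array","items":{"type":"number","minimum":-1,"maximum":1}},"force":{"type":"number"}},"required":["moves"]}

```bash
mkdir -p pics
python3 - <<'E'
from rig import manip,get_image
import cv2,pickle
d={}
for n in("scene","top"):
    d[n]=get_image(n); cv2.imwrite(f"pics/{n}0.png",cv2.resize(d[n]["frame"],(800,600),interpolation=cv2.INTER_CUBIC))
    print({k:v for k,v in d[n].items() if k!="frame"})
pickle.dump(d,open("d0.pkl","wb"))
print(manip.get_state())
E
```

```text
{'fx': 382.2252025415823, 'fy': 382.2252025415823, 'cx': 277.80360750086885, 'cy': 205.2039834344124, 'k1': -0.10891141855150052, 'rvec': array([ 2.47813225,  0.73543045, -0.22182367]), 'tvec': array([-0.39038908, -0.21594117,  1.10460144])}
{'fx': 403.9638072846743, 'fy': 403.9638072846743, 'cx': 275.3868337363861, 'cy': 208.29298899771953, 'k1': -0.12319893788669092, 'rvec': array([ 2.19168718, -2.16541143,  0.1136998 ]), 'tvec': array([-0.0517252 ,  0.51158   ,  0.99629075])}
{'clock': 0.1, 'qpos': array([-1.46797630e+00,  2.76543611e-01,  1.50600860e+00, -1.92738457e-06,
        1.36068415e+00, -1.21020357e-01]), 'qd': array([-0.00066465, -0.0013869 , -0.00259224,  0.00087761,  0.00150875,
       -0.00082057]), 'effort': array([ 2.36020947e-03, -4.17700267e+01, -2.46404493e+01, -2.48118331e-04,
        5.82360837e-03, -1.35979923e-05]), 'position': array([ 0.12756887, -0.56017564,  0.21961863]), 'ee_rot': array([-8.21824853e-04,  9.93743112e-01,  1.11686845e-01,  6.53657732e-06]), 'contact_force': array([-0.65608774,  0.8437783 , -0.00193775]), 'moment': array([0.04864488, 0.08121936, 0.07732295]), 'width': 0.08540418910038503}
```

View pics/top0.png

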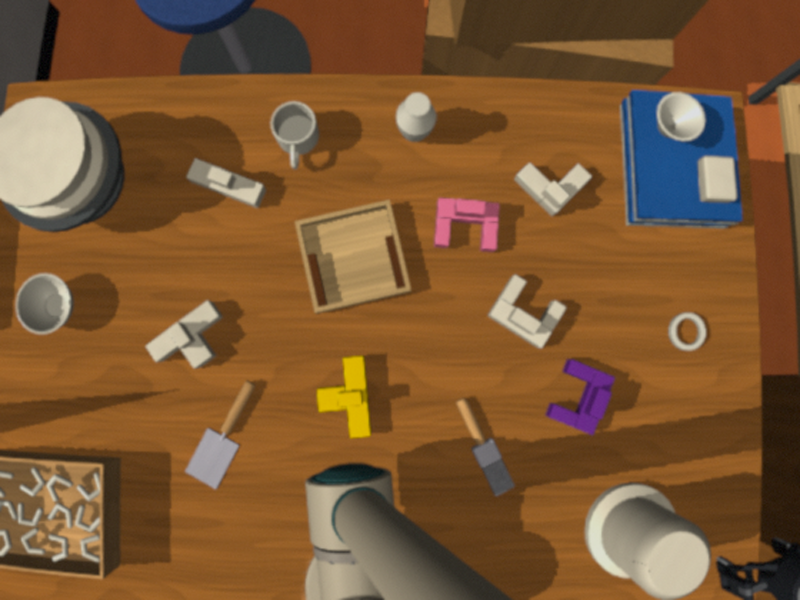

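View pics/scene0.png

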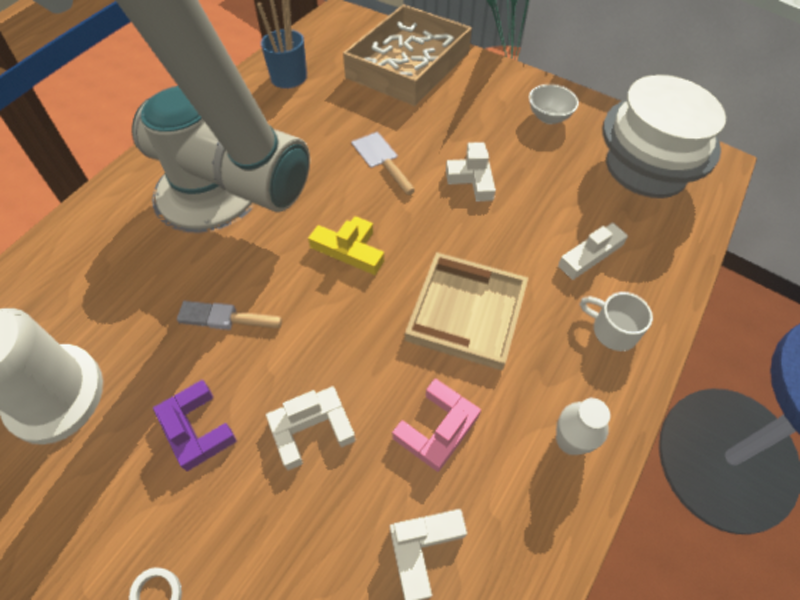

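The top view shows the tray at about (353,256), with its cheeks and so its narrow end towards the robot. The white U is at (527,312) and the white T at (187,335). The pink and purple U shapes and the yellow T are the look-alikes. Next I'll fit the U and T poses by silhouette in both cameras and overlay a first guess for the tray.

```bash
cat > h.py <<'E'
import numpy as np,cv2,pickle
from scipy.optimize import minimize
def proj(c,P):
    R=cv2.Rodrigues(c["rvec"])[0]; p=np.atleast_2d(P)@R.T+c["tvec"]; s=p[:,:2]/p[:,2:]
    s=s*(1+c["k1"]*(s**2).sum(1,keepdims=True)); return s*c["fx"]+[c["cx"],c["cy"]]
def back(c,uv,z):
    K=np.array([[c["fx"],0,c["cx"]],[0,c["fy"],c["cy"]],[0,0,1]])
    n=(np.array(uv)-[c["cx"],c["cy"]])/c["fx"]; s=n.copy()
    for _ in range(20): s=n/(1+c["k1"]*(s**2).sum())
    R=cv2.Rodrigues(c["rvec"])[0]; o=-R.T@c["tvec"]; d=R.T@np.r_[s,1]; return o+d*(z-o[2])/d[2]
U=[(-20,16,-55,55,0,30),(16,66,30,55,0,30),(16,66,-55,-30,0,30),(-12,12,-25,25,30,62)]
T=[(-8,28,-70,70,0,30),(-58,-8,-20,20,0,30),(-20,20,-12,12,30,62)]
def world(P,pose,z=0):
    x,y,a=pose; c,s=np.cos(a),np.sin(a); P=np.asarray(P,float)/1000
    return np.c_[x+c*P[:,0]-s*P[:,1],y+s*P[:,0]+c*P[:,1],P[:,2]+z]
def corners(b): return [(x,y,z) for x in b[:2] for y in b[2:4] for z in b[4:]]
S=4
def mask(c,boxes,pose,z=0):
    m=np.zeros((420*S,560*S),np.uint8)
    for b in boxes:
        h=cv2.convexHull(proj(c,world(corners(b),pose,z)).astype(np.float32))
        cv2.fillConvexPoly(m,np.round(((h+.5)*S-.5)*16).astype(int),255,shift=4)
    return m
def white(c):
    f=cv2.resize(c["frame"],None,fx=S,fy=S,interpolation=cv2.INTER_CUBIC)
    hsv=cv2.cvtColor(f,cv2.COLOR_BGR2HSV); return ((hsv[...,1]<75)&(hsv[...,2]>60)).astype(np.uint8)*255
def fit(cams,boxes,p0,z=0):
    W=[white(c) for c in cams]; N=[cv2.dilate(mask(c,boxes,p0,z),np.ones((61,61),np.uint8)) for c in cams]
    def cost(q):
        p=[q[0],q[1],q[2]/10]
        return sum(np.count_nonzero(mask(c,boxes,p,z)^(w&n))/np.count_nonzero(mask(c,boxes,p,z)) for c,w,n in zip(cams,W,N))
    q0=np.array([p0[0],p0[1],p0[2]*10])
    r=minimize(cost,q0,method="Nelder-Mead",options=dict(initial_simplex=q0+np.array([[0,0,0],[.012,0,0],[0,.012,0],[0,0,2]]),xatol=1e-4,fatol=1e-4))
    return np.array([r.x[0],r.x[1],r.x[2]/10]),r.fun
TR=[(-76,-64),(-76,64),(20,64),(20,79),(76,79),(76,-79),(20,-79),(20,-64)]
def draw(im,c,P,col,u0,k):
    q=(proj(c,P)+.5-u0)*k; cv2.polylines(im,[np.round(q).astype(int)],True,col,1)
def crop(c,u0,w,h,k): return cv2.resize(c["frame"][u0[1]:u0[1]+h,u0[0]:u0[0]+w],None,fx=k,fy=k,interpolation=cv2.INTER_CUBIC)
def outline(im,c,boxes,pose,z,u0,k,col):
    for b in boxes:
        x0,x1,y0,y1,_,zt=b; draw(im,c,world([(x0,y0,zt),(x1,y0,zt),(x1,y1,zt),(x0,y1,zt)],pose,z),col,u0,k)
E
python3 - <<'E'
from h import *
d=pickle.load(open("d0.pkl","rb")); t,s=d["top"],d["scene"]
g=lambda u,v,z:back(t,(u*.7-.15,v*.7-.15),z)[:2]
# U: back centre ~(520,328), opening ~ (548,290)->up-right ; T: crossbar (182,332), stem to (203,357)
a,b=g(519,328,.03),g(538,298,.03); pu=[*a,np.arctan2(*(b-a)[::-1])]
a,b=g(184,333,.03),g(203,357,.03); pt=[*a,np.arctan2(*(a-b)[::-1])]
a,b=g(362,305,.028),g(345,210,.028); pr=[*((a+b)/2),np.arctan2(*(b-a)[::-1])]
for n,B,p in(("U",U,pu),("T",T,pt)):
    print(n,p)
    for cams in([t,s],[t],[s]): print(fit(cams,B,p))
print("tray",pr)
im=np.zeros((600,800,3),np.uint8)
def tile(c,u0,r,k,w,h):
    return crop(c,u0,w,h,k)
U_,_=fit([t,s],U,pu);T_,_=fit([t,s],T,pt)
i=0
for c,u0 in((t,(195,135)),(s,(270,170))):
    o=crop(c,np.array(u0),100,100,4)
    draw(o,c,world([(*p,28) for p in TR],pr),(0,0,255),u0,4)
    draw(o,c,world([(*p,8) for p in TR],pr),(255,0,0),u0,4)
    for k in range(0,100,10): cv2.line(o,(k*4,0),(k*4,4),(0,255,0));cv2.line(o,(0,k*4),(4,k*4),(0,255,0))
    im[:400,i:i+400]=o;i+=400
i=0
for c,u0,B,p in((t,(330,185),U,U_),(t,(95,200),T,T_),(s,(180,260),U,U_),(s,(300,95),T,T_)):
    o=crop(c,np.array(u0),80,80,2.5); outline(o,c,B,p,0,u0,2.5,(0,0,255)); im[400:,i:i+200]=o;i+=200
cv2.imwrite("pics/fit0.png",im)
E
```

```text
U [np.float64(0.46083457371256437), np.float64(-0.26739463611626), np.float64(-0.5741749338443891)]
(array([ 0.47443252, -0.27110172, -0.56365739]), np.float64(0.15428117043165496))
(array([ 0.47244602, -0.27304295, -0.56596892]), np.float64(0.05640565639510342))
(array([ 0.47505783, -0.27088519, -0.55687757]), np.float64(0.03590285110876452))
T [np.float64(0.444277692682518), np.float64(0.32513133203755423), np.float64(0.7133637097051901)]
(array([0.44233818, 0.32624372, 0.64352424]), np.float64(0.1636988960738118))
(array([0.43999536, 0.32582175, 0.6274711 ]), np.float64(0.08650785996720996))
(array([0.4436697 , 0.32621073, 0.62624732]), np.float64(0.05245628642797669))
tray [np.float64(0.583532168524348), np.float64(0.02671755785512181), np.float64(0.19405964501765668)]
```

View pics/fit0.png

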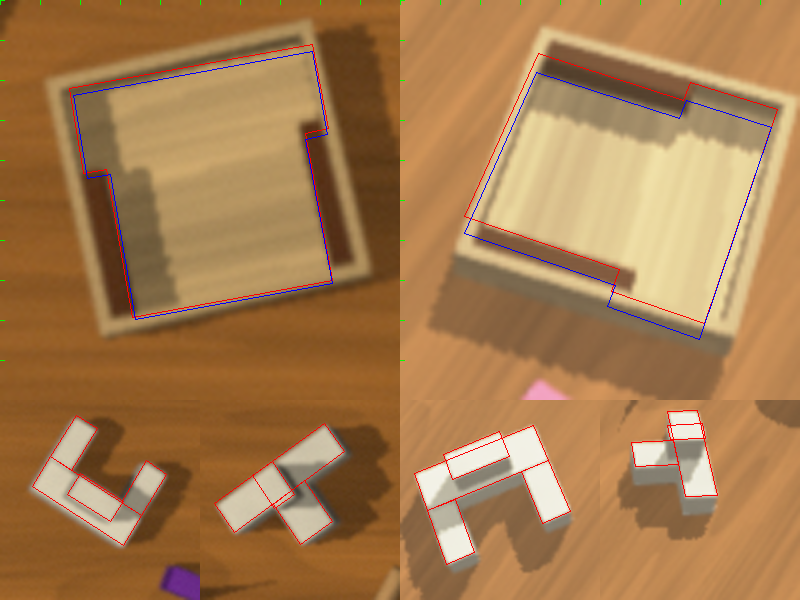

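The silhouette fits lie on both pieces. The tray guess is off by a few mm, so I'll refine it from the outer wall-top corners. In the top crop they are at (47,80), (308,20), (370,272) and (105,335). In the scene crop they are at (140,28), (398,98), (335,335) and (57,253).

```bash
cat >> h.py <<'E'
def plan(x,y,z,h):
    from rig import manip
    s=manip.get_state(); q=s["ee_rot"]; h0=2*np.arctan2(q[2],q[1]); d=np.array([x,y])-s["position"][:2]
    th=-(h-h0); th=(th+np.pi)%(2*np.pi)-np.pi
    print("at",s["position"].round(4),"h",round(h0,4),"clk",round(s["clock"],2),"F",s["contact_force"].round(1),"w",round(s["width"],4))
    print("move",np.round([(d[0]*np.cos(h0)+d[1]*np.sin(h0))/.5,(d[0]*np.sin(h0)-d[1]*np.cos(h0))/.5,-(z-s["position"][2])/.5,th/np.pi],4))
E
python3 - <<'E'
from h import *
from scipy.optimize import least_squares
d=pickle.load(open("d0.pkl","rb")); t,s=d["top"],d["scene"]
TC=np.array([(47,80),(308,20),(370,272),(105,335)])/4+[195,135]-.5
SC=np.array([(140,28),(398,98),(335,335),(57,253)])/4+[270,170]-.5
# top order: far-left(+x,+y), far-right(+x,-y), near-right(-x,-y), near-left
# scene image: up-left = towards -x,+y ; 
def C(w,o): 
    a=[(76+w,79+w,28),(76+w,-79-w,28),(-76-w,-79-w,28),(-76-w,79+w,28)]; return [a[i] for i in o]
def sol(obs):
    return least_squares(lambda p:np.concatenate([(proj(c,world(C(p[3]*1000,o),p[:3]))-q).ravel() for c,q,o in obs]),[.583,.027,.2,.01],x_scale=[.01,.01,.1,.01])
ot=(t,TC,(0,1,2,3)); os_=(s,SC,(3,0,1,2))
for o in([ot],[os_],[ot,os_]): r=sol(o); print(r.x.round(4),np.abs(r.fun).max().round(2))
p=r.x[:3]
im=np.zeros((400,800,3),np.uint8)
for i,(c,u0) in enumerate(((t,(195,135)),(s,(270,170)))):
    o=crop(c,np.array(u0),100,100,4)
    draw(o,c,world([(*q,28) for q in TR],p),(0,0,255),u0,4); draw(o,c,world([(*q,8) for q in TR],p),(255,0,0),u0,4)
    im[:,i*400:i*400+400]=o
cv2.imwrite("pics/tray1.png",im)
plan(.4737,-.272,.12,-.562+np.pi/2)
E
```

```text
[0.5871 0.0291 0.2469 0.0073] 0.39
[0.5902 0.0299 0.2489 0.0073] 0.33
[0.5888 0.0295 0.2481 0.0073] 0.93
at [ 0.1276 -0.5602  0.2196] h 0.2238 clk 0.1 F [-0.7  0.8 -0. ] w 0.0854
move [ 0.8029 -0.4083  0.1992 -0.2499]
```

View pics/tray1.png

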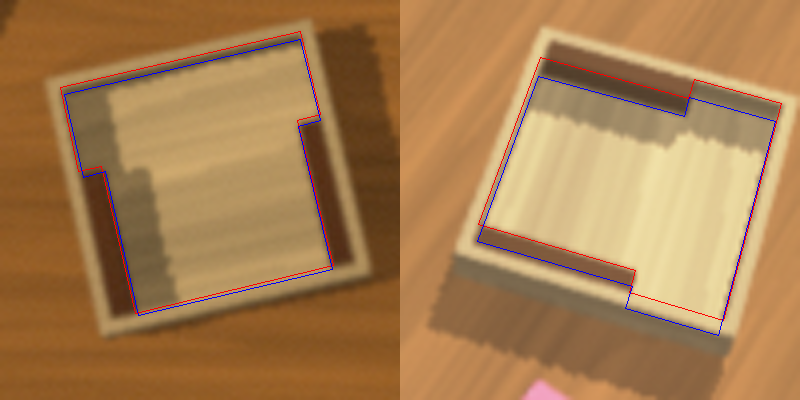

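The tray outline now matches in both views: origin about (0.589, 0.0295), yaw 0.248. Moving to above the U.

>>> step_arm(moves=[0.803,-0.408,0.1,-0.25,-1,0.803,-0.408,0.1,-0.25,-1,0.803,-0.408,0.1,-0.25,-1,0.803,-0.408,0.1,-0.25,-1,0.803,-0.408,0.1,-0.25,-1])

```text
clock: 0.6
position: [0.3197, -0.4002, 0.1923]
ee_rot: [-0.0, 0.882, 0.47, 0.0]
contact_force: [0.2, -1.1, -0.1]
width: 0.0853
```

>>> step_arm(moves=[0,0,0,0,-1,0,0,0,0,-1])

```text
clock: 0.8
position: [0.3191, -0.4009, 0.1925]
ee_rot: [-0.0, 0.883, 0.469, -0.0]
contact_force: [-0.3, 0.2, 0.2]
width: 0.0853
```

```bash
python3 -c "
from h import *
plan(.4737,-.272,.05,-.562+np.pi/2)"
```

```text
at [ 0.3191 -0.4009  0.1925] h 0.976 clk 0.8 F [-0.3  0.2  0.2] w 0.0853
move [ 0.3868  0.1116  0.285  -0.0104]
```

>>> step_arm(moves=[0.387,0.112,0.15,-0.01,-1,0.387,0.112,0.15,-0.01,-1,0.387,0.112,0.15,-0.01,-1,0.387,0.112,0.15,-0.01,-1,0.387,0.112,0.15,-0.01,-1])

```text
clock: 1.3
position: [0.4748, -0.2718, 0.116]
ee_rot: [-0.001, 0.876, 0.482, -0.0]
contact_force: [-0.5, -0.7, -0.5]
width: 0.0855
```

>>> step_arm(moves=[0,0,0,0,-1])

```text
clock: 1.4
position: [0.4738, -0.2733, 0.1167]
ee_rot: [-0.001, 0.876, 0.482, -0.001]
contact_force: [-0.7, -0.2, -0.5]
width: 0.0853
```

```bash
python3 -c "
from h import *
plan(.4737,-.272,.05,-.562+np.pi/2)"
```

```text
at [ 0.4738 -0.2733  0.1167] h 1.0061 clk 1.4 F [-0.7 -0.2 -0.5] w 0.0853
move [ 0.002  -0.0016  0.1335 -0.0009]
```

>>> step_arm(moves=[0.002,-0.001,0.08,0,-1,0.002,-0.001,0.132,0,-1,0.002,-0.001,0.132,0,-1,0.002,-0.001,0.132,0,0,0.002,-0.001,0.132,0,1], force=60)

```text
clock: 1.9
position: [0.4744, -0.2742, 0.0537]
ee_rot: [0.002, 0.877, 0.481, 0.001]
contact_force: [-0.5, -0.0, 1.3]
width: 0.0587
```

>>> step_arm(moves=[0,0,0,0,1,0,0,0,0,1,0,0,0,0,1,0,0,0,0,1,0,0,0,0,1])

```text
clock: 2.4
position: [0.4739, -0.2721, 0.0519]
ee_rot: [0.0, 0.876, 0.482, 0.0]
contact_force: [-0.1, -0.6, 0.1]
width: -0.0003
```

The width reads 0, so the jaws closed on nothing. I'll look before doing anything else.

Run:
```python
from h import *
from rig import get_image,manip
s=get_image("scene");t=get_image("top"); pickle.dump(dict(scene=s,top=t),open("d1.pkl","wb"))
print(manip.get_state()["width"])
im=np.hstack([crop(t,np.array((310,165)),100,110,4),crop(s,np.array((160,230)),100,110,4)])
for c,u0,o in((t,(310,165),0),(s,(160,230),400)):
    q=(proj(c,manip.get_state()["position"])[0]+.5-u0)*4; cv2.circle(im,(int(q[0])+o,int(q[1])),4,(0,255,0),1)
cv2.imwrite("pics/g1.png",im)
```

```text
-0.00010548887602625287
```

View pics/g1.png

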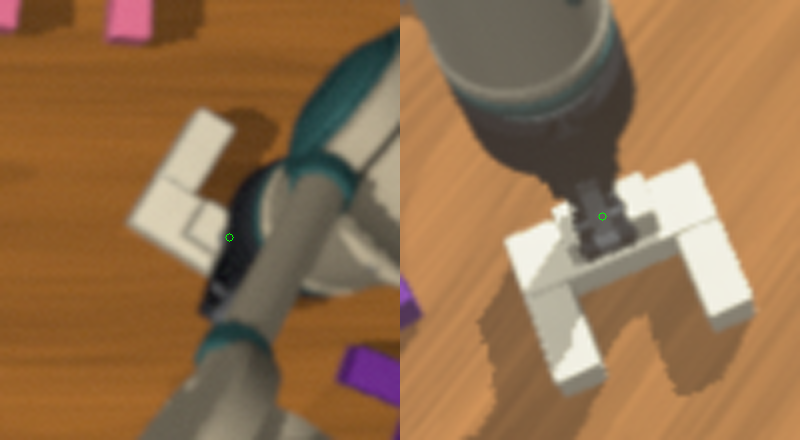

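The picture shows the fingers straddling the lug, with the near finger in front of it, which disagrees with the zero width. A small lift will settle it: the U weighs about 3 N.

>>> step_arm(moves=[0,0,-0.03,0,1,0,0,-0.06,0,1,0,0,-0.1,0,1,0,0,-0.1,0,1,0,0,-0.1,0,1])

```text
clock: 3.0
position: [0.4739, -0.2721, 0.1018]
ee_rot: [0.0, 0.876, 0.482, 0.0]
contact_force: [0.4, -0.2, -0.3]
width: -0.0004
```

Run:
```python
from h import *
from rig import get_image,manip
s=get_image("scene");t=get_image("top")
st=manip.get_state(); print(st["width"],st["contact_force"],st["moment"],st["position"])
cv2.imwrite("pics/g2.png",np.hstack([crop(t,np.array((310,165)),100,110,4),crop(s,np.array((160,210)),100,110,4)]))
```

```text
9.307858368060226e-05 [-0.72475425  0.30632507  0.13706547] [-0.01363494  0.0288512   0.0173751 ] [ 0.4731784  -0.27163491  0.10081381]
```

View pics/g2.png

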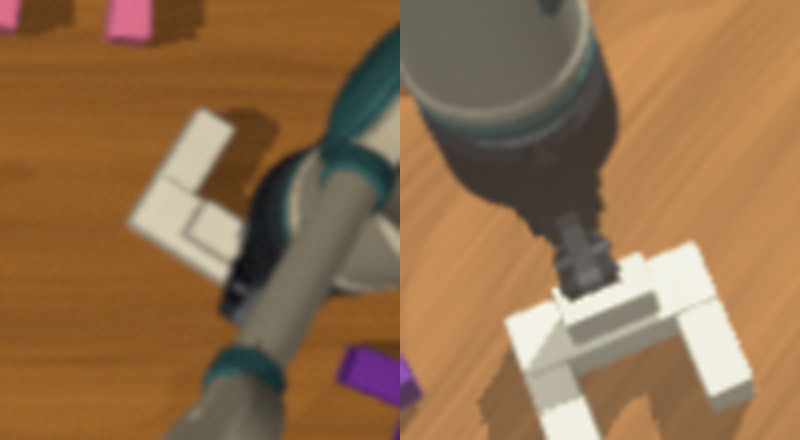

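The U stayed on the bench. I'll refit its pose to see whether it shifted, and compare with where the fingers appear.

Run:
```python
from h import *
from rig import get_image
d=pickle.load(open("d1.pkl","rb"))
now=dict(scene=get_image("scene"),top=get_image("top")); pickle.dump(now,open("d2.pkl","wb"))
d0=pickle.load(open("d0.pkl","rb"))
# visible (unoccluded) scene fit now; and image difference of U region by legs
print(fit([now["scene"]],U,[.474,-.271,-.56]))
W0,W1=white(d0["scene"]),white(now["scene"])
m=mask(d0["scene"],U,[.475,-.271,-.557]);
print("white px in U mask before/after",np.count_nonzero(W0&m),np.count_nonzero(W1&m))
im=np.hstack([crop(d0["scene"],np.array((160,230)),100,110,4),crop(now["scene"],np.array((160,230)),100,110,4)])
for k,(z,col) in enumerate(((.087,(0,0,255)),(.101,(0,255,0)))):
    q=(proj(now["scene"],[.4735,-.272,z])[0]+.5-(160,230))*4; cv2.circle(im,(int(q[0])+400,int(q[1])),4,col,1)
outline(im[:,400:],now["scene"],U,[.475,-.271,-.557],0,(160,230),4,(0,0,255))
cv2.imwrite("pics/g3.png",im)
```

```text
(array([ 0.47452572, -0.27043816, -0.55998019]), np.float64(0.10215386858121651))
white px in U mask before/after 26623 26714
```

View pics/g3.png

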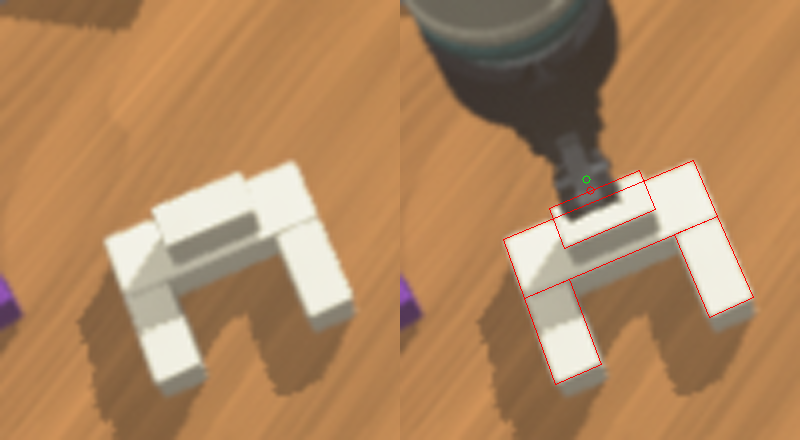

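The U hasn't moved at all: the fit agrees to 1 mm. Either the fingers never touched the lug or the width reading is wrong. I'll turn the gripper here, above the lug, and compare shut with open in one picture to see how the fingers really behave.

>>> step_arm(moves=[0,0,-0.1,0,-1,0,0,-0.1,0,-1,0,0,-0.1,0,-1,0,0,-0.1,0,-1,0,0,-0.1,0,-1])

```text
clock: 3.7
position: [0.4729, -0.2715, 0.1504]
ee_rot: [-0.001, 0.876, 0.482, -0.001]
contact_force: [-0.1, 0.0, 0.7]
width: 0.0726
```

Run:
```python
from h import *
from rig import get_image,manip
n=dict(scene=get_image("scene")); pickle.dump(n,open("d3.pkl","wb"))
st=manip.get_state();print(st["position"],st["width"])
cv2.imwrite("tmp_open.png",crop(n["scene"],np.array((160,210)),100,110,4))
```

```text
[ 0.47305895 -0.27158263  0.15046624] 0.07893010571354862
```

>>> step_arm(moves=[0,0,0,0,1,0,0,0,0,1,0,0,0,0,1,0,0,0,0,1,0,0,0,0,1])

```text
clock: 4.25
position: [0.4738, -0.2722, 0.1518]
ee_rot: [0.0, 0.876, 0.482, -0.0]
contact_force: [-0.4, 0.6, -0.5]
width: 0.0094
```

Run:
```python
from h import *
from rig import get_image,manip
n=dict(scene=get_image("scene"))
st=manip.get_state();print(st["position"],st["width"],st["qpos"].round(3))
im=np.hstack([cv2.imread("tmp_open.png"),crop(n["scene"],np.array((160,210)),100,110,4)])
R=np.array([np.cos(1.006),np.sin(1.006)]);Y=np.array([np.sin(1.006),-np.cos(1.006)])
for k in(-.0425,0,.0425):
    q=(proj(n["scene"],[*(st["position"][:2]+k*Y),st["position"][2]-.014])[0]+.5-(160,210))*4
    for o in(0,400): cv2.circle(im,(int(q[0])+o,int(q[1])),4,(0,0,255) if k==0 else (0,255,0),1)
cv2.imwrite("pics/g4.png",im)
```

```text
[ 0.47384499 -0.2721498   0.15182604] 0.001482876751916533 [-0.649  0.281  1.676 -0.     1.184 -0.083]
```

View pics/g4.png

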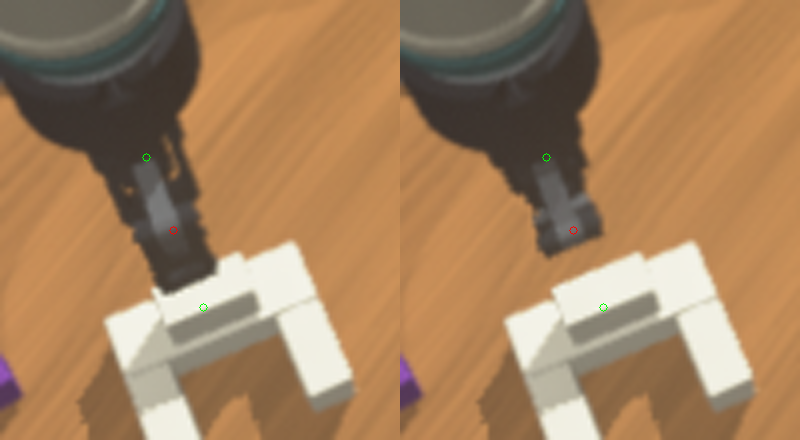

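The fingers open and shut as commanded and appear where the state says they are. Yet the shut fingers were inside the lug's outline and the U felt nothing. I'll repeat the grasp slowly and watch width and force row by row.

>>> step_arm(moves=[0,0,0,0,-1,0,0,0,0,-1,0,0,0,0,-1,0,0,0,0,-1,0,0,0.05,0,-1])

```text
clock: 4.8
position: [0.4762, -0.2739, 0.1296]
ee_rot: [0.004, 0.876, 0.482, 0.002]
contact_force: [-0.1, -0.8, 0.6]
width: 0.074
```

>>> step_arm(moves=[0,0,0.07,0,-1,0,0,0.14,0,-1,0,0,0.156,0,-1,0,0,0.156,0,-1,0,0,0.156,0,-1])

```text
clock: 5.3
position: [0.4749, -0.2729, 0.0501]
ee_rot: [0.001, 0.876, 0.482, 0.0]
contact_force: [0.6, 0.1, 0.1]
width: 0.0853
```

>>> step_arm(moves=[0,0,0,0,0.2,0,0,0,0,0.2,0,0,0,0,0.2,0,0,0,0,0.2])

```text
clock: 5.7
position: [0.4741, -0.2723, 0.0494]
ee_rot: [0.001, 0.876, 0.482, 0.0]
contact_force: [-0.8, -0.3, -0.6]
width: 0.0345
```

>>> step_arm(moves=[0,0,0,0,0.7,0,0,0,0,0.7])

```text
clock: 5.9
position: [0.4746, -0.2727, 0.0494]
ee_rot: [0.001, 0.876, 0.482, 0.0]
contact_force: [1.1, -0.7, 2.7]
width: 0.0204
```

>>> step_arm(moves=[0,0,0,0,1,0,0,0,0,1])

```text
clock: 6.1
position: [0.4746, -0.2727, 0.0494]
ee_rot: [0.001, 0.876, 0.482, 0.0]
contact_force: [1.5, -0.7, 3.9]
width: 0.0202
```

This time the jaws stopped at 20 mm with a reaction force, so something is held. Settling, then a test lift.

>>> step_arm(moves=[0,0,0,0,1,0,0,0,0,1])

```text
clock: 6.3
position: [0.4746, -0.2727, 0.0494]
ee_rot: [0.001, 0.876, 0.482, 0.0]
contact_force: [0.6, -0.2, 5.4]
width: 0.0206
```

>>> step_arm(moves=[0,0,-0.03,0,1,0,0,-0.06,0,1,0,0,-0.1,0,1,0,0,-0.1,0,1,0,0,-0.1,0,1])

```text
clock: 6.8
position: [0.4727, -0.2714, 0.0976]
ee_rot: [-0.001, 0.876, 0.482, -0.001]
contact_force: [-0.5, 0.1, -4.2]
width: 0.0197
```

Run:
```python
from h import *
from rig import get_image,manip
n=dict(scene=get_image("scene"),top=get_image("top")); pickle.dump(n,open("d4.pkl","wb"))
st=manip.get_state();print(st["position"],st["width"],st["contact_force"])
cv2.imwrite("pics/g5.png",np.hstack([crop(n["top"],np.array((310,165)),100,110,4),crop(n["scene"],np.array((160,210)),100,110,4)]))
```

```text
[ 0.47242536 -0.27114425  0.09705714] 0.019949206894592723 [ 0.25656975  0.87745592 -4.27777354]
```

View pics/g5.png

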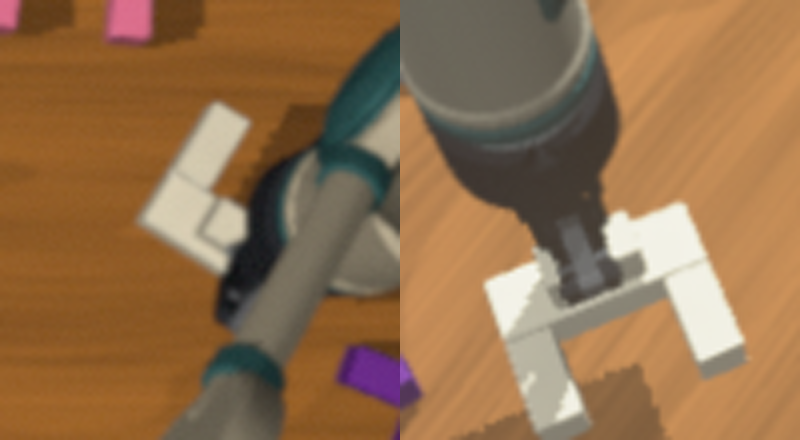

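The U is gripped and hangs level, about 47 mm up. Next: raise it to clear the pink look-alike and carry it to the tray.

```bash
python3 -c "
from h import *
plan(.5423,.0177,.16,.248+np.pi/2+.0)"
```

```text
at [ 0.4724 -0.2711  0.0971] h 1.0051 clk 6.9 F [ 0.3  0.9 -4.3] w 0.0199
move [ 0.5626 -0.1916 -0.1259 -0.259 ]
```

>>> step_arm(moves=[0,0,-0.06,0,1,0,0,-0.126,0,1,0.05,-0.017,-0.126,-0.02,1,0.12,-0.04,-0.126,-0.05,1,0.2,-0.068,-0.126,-0.09,1])

```text
clock: 7.4
position: [0.4981, -0.1689, 0.1606]
ee_rot: [-0.001, 0.799, 0.601, -0.001]
contact_force: [0.6, -0.0, -3.9]
width: 0.0201
```

>>> step_arm(moves=[0,0,0,0,1])

```text
clock: 7.5
position: [0.4979, -0.1637, 0.1602]
ee_rot: [-0.003, 0.798, 0.603, 0.001]
contact_force: [-0.1, -0.6, -3.0]
width: 0.0201
```

```bash
python3 -c "
from h import *
plan(.5423,.0177,.16,.248+np.pi/2+.0)"
```

```text
at [ 0.4979 -0.1637  0.1602] h 1.2933 clk 7.5 F [-0.1 -0.6 -3. ] w 0.0201
move [ 0.3733 -0.014   0.0004 -0.1673]
```

>>> step_arm(moves=[0.08,-0.003,0,-0.035,1,0.16,-0.006,0,-0.075,1,0.25,-0.009,0,-0.115,1,0.32,-0.012,0,-0.15,1,0.373,-0.014,0,-0.167,1])

```text
clock: 8.0
position: [0.5433, 0.0137, 0.1603]
ee_rot: [-0.001, 0.615, 0.788, -0.001]
contact_force: [0.0, -0.9, -4.5]
width: 0.02
```

>>> step_arm(moves=[0,0,0,0,1,0,0,0,0,1,0,0,0,0,1])

```text
clock: 8.3
position: [0.5434, 0.0107, 0.161]
ee_rot: [-0.001, 0.617, 0.787, -0.001]
contact_force: [-0.7, -0.3, -3.4]
width: 0.02
```

```bash
python3 -c "
from h import *
plan(.5423,.0177,.0585,.248+np.pi/2)"
```

```text
at [0.5434 0.0107 0.161 ] h 1.8116 clk 8.3 F [-0.7 -0.3 -3.4] w 0.02
move [ 0.0141  0.0013  0.2049 -0.0023]
```

>>> step_arm(moves=[0.014,0.001,0.03,-0.002,1,0.014,0.001,0.08,-0.002,1,0.014,0.001,0.13,-0.002,1,0.014,0.001,0.13,-0.002,1,0.014,0.001,0.13,-0.002,1])

```text
clock: 8.8
position: [0.5426, 0.0175, 0.0967]
ee_rot: [-0.0, 0.615, 0.789, -0.0]
contact_force: [-0.1, -0.9, -3.6]
width: 0.0201
```

```bash
python3 -c "
from h import *
plan(.5423,.0177,.0575,.248+np.pi/2)"
```

```text
at [0.5426 0.0175 0.0967] h 1.8173 clk 8.8 F [-0.1 -0.9 -3.6] w 0.0201
move [ 0.0005 -0.0006  0.0785 -0.0005]
```

>>> step_arm(moves=[0,0,0.02,0,1,0,0,0.04,0,1,0,0,0.06,0,1,0,0,0.072,0,1,0,0,0.072,0,1])

```text
clock: 9.3
position: [0.5419, 0.0186, 0.0596]
ee_rot: [-0.001, 0.614, 0.789, -0.001]
contact_force: [-1.2, 0.7, -3.7]
width: 0.0205
```

>>> step_arm(moves=[0,0,0.004,0,1,0,0,0.008,0,1,0,0,0.008,0,1])

```text
clock: 9.6
position: [0.5436, 0.0184, 0.0575]
ee_rot: [0.001, 0.614, 0.789, 0.0]
contact_force: [1.0, 0.9, -0.3]
width: 0.0206
```

The load is off the wrist, so the U is on the tray floor. Releasing it and rising.

>>> step_arm(moves=[0,0,0,0,-0.2,0,0,0,0,-1,0,0,0,0,-1,0,0,0,0,-1,0,0,0,0,-1])

```text
clock: 10.1
position: [0.5429, 0.0184, 0.0569]
ee_rot: [0.0, 0.614, 0.789, 0.0]
contact_force: [0.8, 0.0, -0.7]
width: 0.0852
```

>>> step_arm(moves=[0,0,-0.03,0,-1,0,0,-0.1,0,-1,0,0,-0.19,0,-1,0,0,-0.19,0,-1])

```text
clock: 10.5
position: [0.5473, 0.0181, 0.1578]
ee_rot: [0.005, 0.614, 0.789, 0.003]
contact_force: [0.6, 0.6, 0.3]
width: 0.0852
```

```bash
python3 -c "
from h import *
plan(.4418,.326,.14,.63)"
```

```text
at [0.5473 0.0181 0.1578] h 1.8189 clk 10.5 F [0.6 0.6 0.3] w 0.0852
move [ 0.6487 -0.0533  0.0355  0.3785]
```

>>> step_arm(moves=[0.65,-0.053,0,0.378,-1,0.65,-0.053,0,0.378,-1,0.65,-0.053,0.02,0.378,-1,0.65,-0.053,0.03,0.378,-1,0.65,-0.053,0.035,0.378,-1])

```text
clock: 11.0
position: [0.4695, 0.2341, 0.1426]
ee_rot: [0.0, 0.843, 0.537, 0.0]
contact_force: [1.2, 0.0, -0.2]
width: 0.0856
```

>>> step_arm(moves=[0,0,0,0,-1])

```text
clock: 11.1
position: [0.4675, 0.2369, 0.142]
ee_rot: [-0.001, 0.841, 0.541, -0.001]
contact_force: [-0.7, -0.8, -0.4]
width: 0.0855
```

```bash
python3 -c "
from h import *
from rig import get_image
c=get_image('scene');print(fit([c],U,[.5423,.0177,.248],.008))
t=get_image('top');print(fit([t],U,[.5423,.0177,.248],.008))
print(fit([c],T,[.4418,.326,.63]))
plan(.4418,.326,.12,.63)"
```

```text
(array([0.54317057, 0.02097746, 0.25425636]), np.float64(0.02627589691763517))
(array([0.54075836, 0.02026212, 0.25190667]), np.float64(0.04032930967347166))
(array([0.44380656, 0.32720388, 0.62660993]), np.float64(0.1433527615875659))
at [0.4697 0.2332 0.1424] h 1.1439 clk 11.2 F [ 0.4  0.1 -0.5] w 0.0853
move [ 0.1459 -0.1276  0.0449  0.1636]
```

The U sits flat in the tray: about (0.542, 0.0206), yaw 0.253, which is within 3 mm of its seat. On to the T.

>>> step_arm(moves=[0.146,-0.127,0.04,0.164,-1,0.146,-0.127,0.04,0.164,-1,0.146,-0.127,0.04,0.164,-1,0.146,-0.127,0.04,0.164,-1,0.146,-0.127,0.04,0.164,-1])

```text
clock: 11.7
position: [0.4438, 0.3244, 0.1226]
ee_rot: [0.0, 0.952, 0.307, -0.0]
contact_force: [-0.2, -0.5, 0.3]
width: 0.0855
```

>>> step_arm(moves=[0,0,0,0,-1])

```text
clock: 11.8
position: [0.4439, 0.3243, 0.1229]
ee_rot: [0.0, 0.951, 0.308, 0.0]
contact_force: [-0.4, -0.5, 0.3]
width: 0.0855
```

```bash
python3 -c "
from h import *
plan(.4418,.326,.0485,.627)"
```

```text
at [0.4439 0.3243 0.1229] h 0.6255 clk 11.8 F [-0.4 -0.5  0.3] w 0.0855
move [-0.0014 -0.0052  0.1487 -0.0005]
```

>>> step_arm(moves=[-0.001,-0.005,0.08,0,-1,-0.001,-0.005,0.14,0,-1,-0.001,-0.005,0.149,0,-1,-0.001,-0.005,0.149,0,-1,-0.001,-0.005,0.149,0,0.2])

```text
clock: 12.3
position: [0.4427, 0.3274, 0.0498]
ee_rot: [-0.0, 0.952, 0.307, 0.001]
contact_force: [-0.0, -0.5, 0.4]
width: 0.0734
```

>>> step_arm(moves=[0,0,0,0,0.2,0,0,0,0,0.2,0,0,0,0,0.2,0,0,0,0,0.7,0,0,0,0,0.7])

```text
clock: 12.8
position: [0.4421, 0.327, 0.0495]
ee_rot: [0.0, 0.951, 0.308, 0.001]
contact_force: [-0.4, -2.3, 5.6]
width: 0.0204
```

>>> step_arm(moves=[0,0,0,0,1,0,0,0,0,1,0,0,0,0,1])

```text
clock: 13.1
position: [0.442, 0.327, 0.0495]
ee_rot: [0.0, 0.951, 0.308, 0.001]
contact_force: [0.2, -1.6, 6.1]
width: 0.0198
```

The T is gripped, with the jaws stopped at 20 mm as they did on the U. Lifting and carrying it.

>>> step_arm(moves=[0,0,-0.03,0,1,0,0,-0.08,0,1,0,0,-0.16,0,1,0,0,-0.22,0,1,0,0,-0.22,0,1])

```text
clock: 13.6
position: [0.4436, 0.3287, 0.1623]
ee_rot: [-0.001, 0.952, 0.307, 0.004]
contact_force: [0.9, 0.5, -3.0]
width: 0.02
```

```bash
python3 -c "
from h import *
plan(.6276,.0398,.16,.248)"
```

```text
at [0.4436 0.3287 0.1623] h 0.625 clk 13.6 F [ 0.9  0.5 -3. ] w 0.02
move [-0.0397  0.6839  0.0046  0.12  ]
```

>>> step_arm(moves=[-0.003,0.05,0,0.01,1,-0.008,0.13,0,0.03,1,-0.013,0.22,0,0.05,1,-0.018,0.31,0,0.06,1,-0.023,0.4,0,0.075,1])

```text
clock: 14.1
position: [0.5481, 0.1567, 0.1561]
ee_rot: [-0.0, 0.981, 0.193, -0.002]
contact_force: [-0.1, 1.3, -3.8]
width: 0.02
```

>>> step_arm(moves=[-0.006,0.08,0,0.015,1,-0.011,0.16,0,0.03,1,-0.014,0.22,0,0.04,1,-0.016,0.26,0,0.045,1,-0.017,0.284,0,0.045,1])

```text
clock: 14.6
position: [0.5941, 0.0219, 0.156]
ee_rot: [-0.0, 0.992, 0.123, -0.002]
contact_force: [0.2, -0.5, -4.2]
width: 0.0198
```

>>> step_arm(moves=[0,0,0,0,1,0,0,0,0,1])

```text
clock: 14.8
position: [0.5939, 0.0245, 0.1574]
ee_rot: [-0.001, 0.992, 0.124, -0.001]
contact_force: [-0.6, 0.7, -3.1]
width: 0.0199
```

```bash
python3 -c "
from h import *
plan(.6276,.0398,.0575,.249)"
```

```text
at [0.5939 0.0245 0.1574] h 0.2479 clk 14.8 F [-0.6  0.7 -3.1] w 0.0199
move [ 0.0728 -0.0131  0.1997 -0.0003]
```

>>> step_arm(moves=[0.04,-0.007,0,0,1,0.073,-0.013,0,0,1,0.073,-0.013,0.03,0,1,0.073,-0.013,0.09,0,1,0.073,-0.013,0.09,0,1])

```text
clock: 15.3
position: [0.6245, 0.0408, 0.1094]
ee_rot: [-0.001, 0.992, 0.125, -0.005]
contact_force: [-1.8, 0.4, -3.2]
width: 0.0197
```

>>> step_arm(moves=[0,0,0,0,1])

```text
clock: 15.4
position: [0.6277, 0.0402, 0.113]
ee_rot: [-0.0, 0.992, 0.124, -0.001]
contact_force: [0.6, 0.0, -3.3]
width: 0.0198
```

Run:
```python
from h import *
from rig import get_image
plan(.6276,.0398,.0575,.249)
s,t=get_image("scene"),get_image("top")
im=np.hstack([crop(t,np.array((195,135)),100,110,4),crop(s,np.array((270,150)),100,110,4)])
cv2.imwrite("pics/p1.png",im)
```

```text
at [0.6277 0.0402 0.113 ] h 0.2493 clk 15.4 F [ 0.6  0.  -3.3] w 0.0198
move [-4.000e-04  6.000e-04  1.111e-01  1.000e-04]
```

View pics/p1.png

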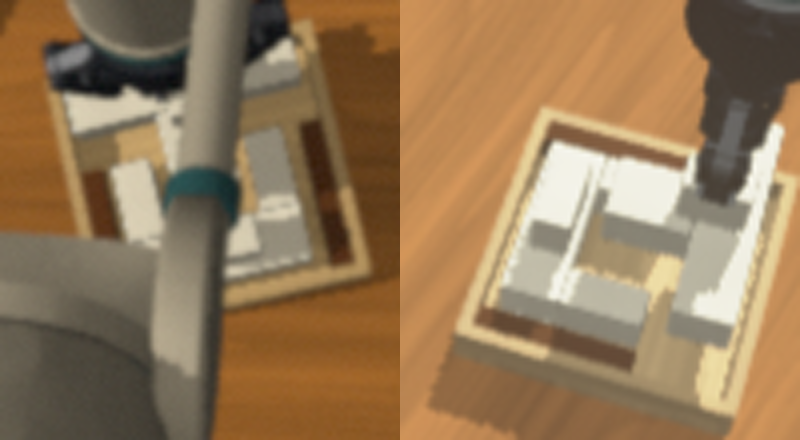

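The T hangs over the wide end, square to the tray and with its stem over the notch (top crop, bar from about (65,115) to (300,65)). Lowering it gently.

>>> step_arm(moves=[0,0,0.02,0,1,0,0,0.045,0,1,0,0,0.07,0,1,0,0,0.09,0,1,0,0,0.104,0,1])

```text
clock: 16.0
position: [0.6279, 0.0388, 0.0597]
ee_rot: [-0.0, 0.992, 0.123, -0.001]
contact_force: [0.2, -0.1, -4.1]
width: 0.0197
```

>>> step_arm(moves=[0,0,0.004,0,1,0,0,0.008,0,1,0,0,0.008,0,1])

```text
clock: 16.3
position: [0.629, 0.0388, 0.0578]
ee_rot: [0.0, 0.992, 0.124, 0.0]
contact_force: [-0.4, 0.0, -4.1]
width: 0.0199
```

>>> step_arm(moves=[0,0,0.002,0,1,0,0,0.004,0,1,0,0,0.004,0,1])

```text
clock: 16.6
position: [0.6294, 0.0389, 0.0575]
ee_rot: [0.0, 0.992, 0.124, 0.001]
contact_force: [-3.4, 0.3, 5.8]
width: 0.0202
```

Contact at the expected height, 57.5 mm. Releasing and rising.

>>> step_arm(moves=[0,0,-0.001,0,-0.2,0,0,-0.001,0,-1,0,0,-0.001,0,-1,0,0,-0.001,0,-1,0,0,-0.001,0,-1])

```text
clock: 17.1
position: [0.6288, 0.0388, 0.0558]
ee_rot: [0.0, 0.992, 0.124, 0.0]
contact_force: [-0.2, 0.4, 0.3]
width: 0.0852
```

>>> step_arm(moves=[0,0,-0.03,0,-1,0,0,-0.1,0,-1,0,0,-0.2,0,-1,0,0.1,-0.25,0,-1,0,0.2,-0.25,0,-1])

```text
clock: 17.6
position: [0.6546, -0.0525, 0.1859]
ee_rot: [0.001, 0.992, 0.125, 0.004]
contact_force: [1.0, 0.3, -1.3]
width: 0.0854
```

>>> step_arm(moves=[0,0.1,0,0,-1,0,0.2,0,0,-1,0,0.3,0,0,-1,0,0.4,0,0,-1,0,0.4,0,0,-1])

```text
clock: 18.1
position: [0.7017, -0.2547, 0.1792]
ee_rot: [0.002, 0.993, 0.12, -0.0]
contact_force: [-0.7, 0.8, -0.9]
width: 0.0851
```

Run:
```python
from h import *
from rig import get_image,manip
s,t=get_image("scene"),get_image("top"); st=manip.get_state(); print(st["position"],st["width"],st["clock"])
im=np.zeros((440,800,3),np.uint8)
for i,(c,u0) in enumerate(((t,(195,125)),(s,(270,150)))):
    W=white(c)
    o=crop(c,np.array(u0),100,110,4)
    outline(o,c,U,[.542,.0206,.253],.008,u0,4,(0,0,255)); outline(o,c,T,[.628,.0393,.249],.008,u0,4,(255,0,0))
    im[:,i*400:i*400+400]=o
    print(fit([c],U+[],[.542,.0206,.253],.008)[0])
    # joint fit of T with U fixed is by overlay
cv2.imwrite("pics/p2.png",im)
```

```text
[ 0.70067853 -0.24806344  0.17960119] 0.085120022561804 18.2
[0.54076647 0.02056338 0.25208614]
[ 0.5441763   0.02226522 -0.29460552]
```

View pics/p2.png

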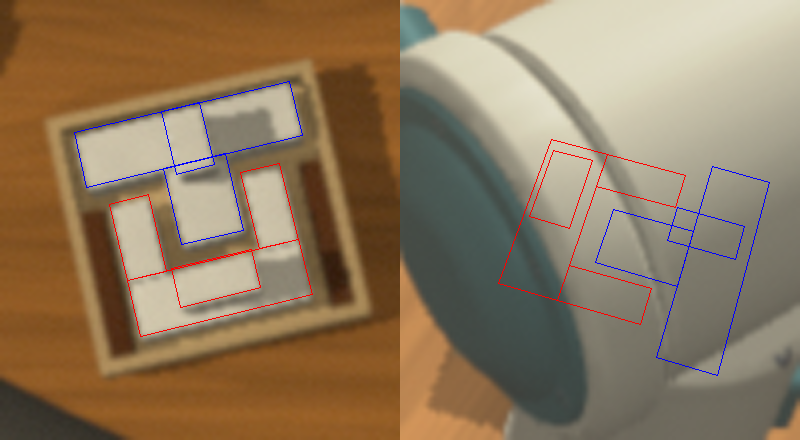

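The top view shows the two nested in the tray, with gaps to the walls and to each other. The U outline hasn't changed since it was placed, and the T's matches lying on the floor. The scene view is blocked by the arm. Handing in.

```bash
python3 -c "
from rig import job;print(job.sign_off())"
```

```text
the job is handed in; nothing more can be done
None
```

Both mould pieces are packed in the tray and let go: the U in the narrow end with its notch facing the wide end, and the T across the wide end with its stem in the notch. I handed the job in at about 18 s of the 53 s allowed.

**Last checks**
- **Top view:** after release, the top camera showed the two nested with clear gaps all round. The U was within about 3 mm of its seat and had not moved when the T went in.
- **T position:** I checked this only by overlaying its expected outline on that picture; it matched to about a pixel.
- **Flatness:** both pieces met the floor at the expected height (gripper at 57.5 mm). The arm blocked the scene camera in the last picture, so a side view did not confirm that they lie flat.

**What failed or disagreed**
- **First grasp of the U:** the jaws closed to zero width and the lift came up empty, although the picture showed the fingers at the lug. The U did not move. A second, slower grasp about 2.5 mm lower held, and I did not find out why the first one failed.
- **Jaw width:** it read 20 mm on both lugs, which should be 24 mm.
- **Cameras:** the two cameras disagreed by about 3 mm, so I used the average.

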